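# Lay up the tea tray and the aperitif tray

## Robot

A 6-joint arm with a two-finger parallel gripper is mounted at the origin on the work surface. World frame = base frame: x ahead of the robot, y to its left, z up, the work surface at z = 0. Lengths are in m, angles in degrees, forces in N, time in s.
With the tool pointing down it reaches from about 0.375 to 0.9 m from the base axis. Payload 3.1 kg.
Tool frame: the origin (TCP) lies at the very end of the fingers, on their centre line; the grasp point (between the pads) lies 19 mm behind it; z points along the fingers, y is the line along which they close (so a half turn about z gives the same grasp; the last joint's range is limited). The gripper opens to 87 mm and grips with 3 to 60 N. Pads are 19 mm wide; open, the fingers measure 117 mm over their backs; the gripper's body (75 mm by 190 mm) begins 51 mm behind the grasp point.
Start: joints at [-82.706, 30.224, 82.088, -0, 67.689, -10.227], TCP at [0.188, -0.596, 0.223] pointing down, gripper open.
Joint ranges: [-176.69, 176.69], [-43.24, 126.21], [12.49, 139.97], [-82, 262], [0, 151.66], [-163.58, 163.58]. Speed limits (degrees/s): [159.86, 159.86, 180, 180, 180, 180].

## Interface

Orientations are given as a 3x3 rotation matrix whose columns are the frame's x, y, z axes.
In Python, from bench import env gives the robot as it stands.
- The arm moves only by the tool drive_tool, never from a script. Its argument "plan" is a list of rows, each an object of numbers: "dx", "dy", "dz": the shift along the tool's x, y, z in m; "yaw": the turn about the tool's z in degrees; "grip": the opening, from -1 (shut) to 1 (fully open). In form: [{"dx": .., "dy": .., "dz": .., "yaw": .., "grip": ..}, ...]. A call has 1 to 12 rows; each row shifts and turns the commanded pose from where the row before left it, along the tool's axes as they then stand; what a row does not reach is not made up. A row lasts 1/12 s, in which the tool goes at most 41.7 mm and 7.16 degrees, less where a joint would pass 70% of its speed; a pose out of reach is approached as far as the arm can. A call is refused whole if a number of a shift passes 0.0417 or a number of a turn 7.16, either way. A call with a gripper value outside its range is refused whole. The fingers move at their own pace and stop on an object; "grip_force" is the grip in N (left out, the last holds). Time passes only in rows, so rows that do not move let the fingers close. It gives the time, the measured TCP pose, the force, the opening and the grip force at its end, in the units of the state.
- env.state(): the state, without advancing time (a new reading comes with each control period).
- env.read_camera(name): name is "scene" or "side" or "wrist"; returns the picture (400x640x3 uint8, red, green, blue); there is no depth.
- env.calibration(name): a dict with "fovy" (degrees; the focal length in pixels is half the picture's height over the tangent of half this angle, whatever the lens; pixels are square), "cx", "cy" (the principal point, pixels), "extrinsics" (4x4, takes a point from world to camera coordinates). Camera axes: x right, y down, z forward; pixel columns grow to the right and rows downward; lengths in m; the calibration is good to about 2 mm. A picture is of the moment at which its call begins: read the wrist's pose just before it. calibration takes no time and is no camera call; for the wrist camera it gives the pose at the moment of the call.
- env.job_done(): hands the job in; it is judged then, once.
The state is a dict: "t": time; "joint_positions": joint angles; "joint_velocities": joint speeds; "joint_torque": joint torques, N m; "tcp_pos": TCP position; "eef_rot": TCP orientation; "force": force on the tool from outside, world axes, zero at the start; "wrist_torque": the same for the moment, N m; "finger_gap": opening from 0.0 (shut) to 1.0 (fully open); "finger_force": force on a finger pad.
Only numpy, scipy, OpenCV 4.12 (cv2) and the standard library are available. Lean on these libraries where they do the work, as an engineer would, in place of code of your own. Each camera call takes 0.05 s, during which the arm holds its last target. There are 200 camera calls.

## Task

Lay up the two trays on the sideboard. The white tray is for tea: stand the white cup in the middle of its round cork mat and the brass sugar pot in the middle of its square green mat. The black tray is for aperitifs: stand the blue tumbler in the middle of its round cork mat and the amber bottle in the middle of its square green mat; set everything down upright without dropping it.

Things in the scene. Friction and masses are not known exactly. Their poses are not given: they have to be found in the camera images.
- cup: white ceramic handle-less cup, 56 mm across from 10 mm above its foot up to the rim, 60 mm high, wall 3.5 mm, open at the top, about 130 g. Stands upright and loose on the sideboard at the start; origin at the centre of its underside, z up its axis.
- tumbler: blue tumbler, straight-sided, 57 mm across, 85 mm high, wall 3.5 mm, open at the top, about 220 g. Stands upright and loose on the sideboard at the start; origin at the centre of its underside, z up its axis.
- sugar_pot: round brass sugar pot with a fixed lid, 54 mm across between 6 and 48 mm above its foot, 70 mm high with the little knob on top, about 180 g. Stands upright and loose on the sideboard at the start; origin at the centre of its underside, z up its axis.
- bitters: small amber bottle with a black cap, body 50 mm across up to 60 mm above its foot, then a neck and a 24 mm cap, 90 mm high in all, about 160 g. Stands upright and loose on the sideboard at the start; origin at the centre of its underside, z up its axis.
- white_tray: white tray fixed to the sideboard, 150 (its x) x 240 (its y) mm, rim 18 mm high and 6 mm thick, floor 6 mm thick. Origin under its centre at sideboard height, z up. It lies left or right of centre, turned by up to 9 degrees, with a round and a square mat side by side along its y, either one to the left.
- black_tray: black tray fixed to the sideboard, 150 (its x) x 240 (its y) mm, rim 18 mm high and 6 mm thick, floor 6 mm thick. Origin under its centre at sideboard height, z up. It lies left or right of centre, turned by up to 9 degrees, with a round and a square mat side by side along its y, either one to the left.
- white_round_mat: round light-brown cork mat, 84 mm across, 5 mm thick, fixed on the floor of the white tray. Origin at the centre of its underside, which is 6 mm above the sideboard, z up; its top is 5 mm above the origin.
- white_square_mat: square green tile mat, 84 x 84 mm, 5 mm thick, fixed on the floor of the white tray. Origin at the centre of its underside, which is 6 mm above the sideboard, z up; its top is 5 mm above the origin.
- black_round_mat: round light-brown cork mat, 84 mm across, 5 mm thick, fixed on the floor of the black tray. Origin at the centre of its underside, which is 6 mm above the sideboard, z up; its top is 5 mm above the origin.
- black_square_mat: square green tile mat, 84 x 84 mm, 5 mm thick, fixed on the floor of the black tray. Origin at the centre of its underside, which is 6 mm above the sideboard, z up; its top is 5 mm above the origin.
Things that resemble listed ones, but are neither listed nor needed, are in the scene too. Leave any purple or red look-alike of the bitters alone.

How it is judged:
By the outcome, as a careful person would: the job done as asked, in the order asked, and still so for the second after the job is handed in, with the robot touching nothing.
It also fails if it takes over 102 s, if anything falls off the work surface, if the arm or the gripper's body presses on something with over 40 N, if the wrist force passes 120 N, or if a joint passes its speed limit or range.

## Working session

There is one attempt and no reset: what is moved stays moved. The work goes in short steps, Python scripts to look and compute and a tool call to move; the robot and the scene stay as the last step left them, time stands still between calls to the robot, and variables do not carry over. Pictures are saved under pics/ and viewed, at most 14 in all, crops included, and the job is handed in when it is done.

Besides the shell and the picture viewer there is one more tool, called in YAML: its name, and indented under it one key for each argument. drive_tool: Moves the arm, as the interface text tells. Its arguments: {"type":"object","properties":{"plan":{"type":"array"},"grip_force":{"type":"number"}},"required":["plan"]}

```bash
mkdir -p pics; ls; python3 - <<'E'
from bench import env
import cv2
s=env.state(); print(s)
for n in("scene","side","wrist"):
    c=env.calibration(n); print(n,c)
    im=env.read_camera(n); cv2.imwrite(f"pics/{n}0.png",im[:,:,::-1])
E
```

```text
pics
{'t': 0.0, 'joint_positions': array([-8.27069756e+01,  3.02776366e+01,  8.21564273e+01, -1.94319004e-04,
        6.76895707e+01, -1.02275970e+01]), 'joint_velocities': array([ 0.06750866,  0.03178995,  0.07548644, -0.02068689, -0.02938621,
        0.05388771]), 'joint_torque': array([ 4.77675821e-04, -4.40037096e+01, -1.76591957e+01,  6.32157968e-02,
        5.84287383e-02, -1.77955662e-04]), 'tcp_pos': array([ 0.18808493, -0.59525743,  0.22158567]), 'eef_rot': array([[ 9.53608326e-01,  3.01049969e-01, -2.77035348e-04],
       [ 3.01049857e-01, -9.53606000e-01,  2.13997364e-03],
       [ 3.80056429e-04, -2.12409813e-03, -9.99997672e-01]]), 'force': array([-0.27000023, -0.3492257 ,  0.42997242]), 'wrist_torque': array([ 0.00099555, -0.00073671, -0.06756991]), 'finger_force': 0.0, 'finger_gap': 1.0006580596442622}
scene {'fovy': 55.69514231629913, 'cx': 320.11765532709165, 'cy': 198.70801308283998, 'extrinsics': array([[-0.04295388,  0.99905178,  0.00710663,  0.03037386],
       [ 0.65393389,  0.03349202, -0.75581   , -0.27096614],
       [-0.75533134, -0.02781771, -0.65475243,  1.25840487],
       [ 0.        ,  0.        ,  0.        ,  1.        ]])}
side {'fovy': 48.974122278623504, 'cx': 323.9801701585136, 'cy': 193.91871994274285, 'extrinsics': array([[-0.81630585, -0.57736216,  0.01725371,  0.37972361],
       [-0.35096439,  0.47204548, -0.80870085,  0.22291549],
       [ 0.45876874, -0.66620267, -0.58796705,  0.67716326],
       [ 0.        ,  0.        ,  0.        ,  1.        ]])}
wrist {'fovy': 61.18823357091099, 'cx': 318.9290369583674, 'cy': 198.08354055883703, 'extrinsics': array([[ 0.30065825, -0.9537309 , -0.00141193, -0.62492386],
       [-0.92523061, -0.29203227,  0.24220956, -0.03048926],
       [-0.23141507, -0.07151594, -0.97022293,  0.38850248],
       [ 0.        ,  0.        ,  0.        ,  1.        ]])}
```

View pics/scene0.png

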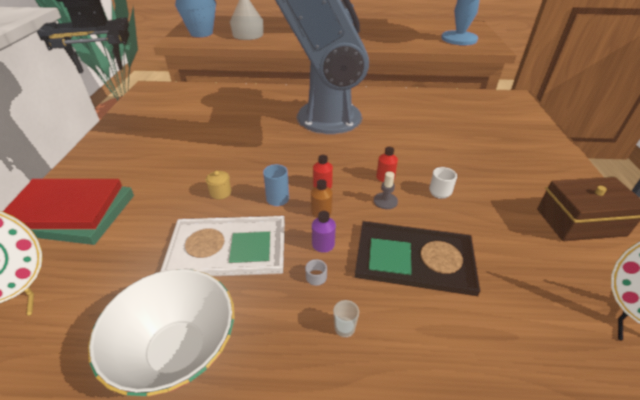

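View pics/side0.png

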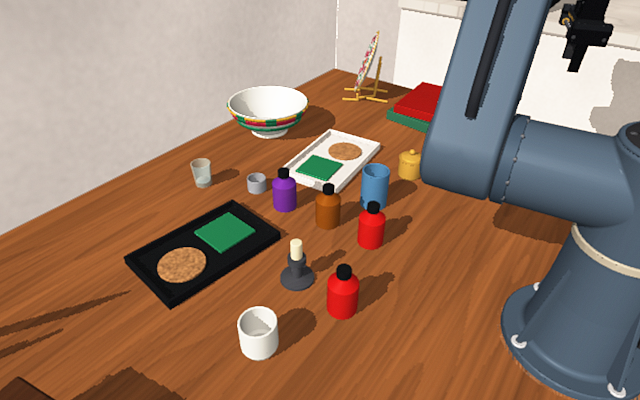

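The scene picture shows the amber bottle (321,197) between red (322,172) and purple (323,230) bottles, with the tumbler at (276,185), the pot at (219,184) and the cup at (443,182). The white tray has its cork mat at (205,243) and green at (250,247). The black tray has green at (390,256) and cork at (441,257). The side picture shows the same things, with the cup at (258,333), candle (296,265), tumbler (375,187) and pot (409,165).

```bash
cat > h.py <<'E'
import numpy as np, cv2
from bench import env
def ray(c,u,v):
    f=200/np.tan(np.radians(c["fovy"])/2); E=c["extrinsics"]; R=E[:3,:3]
    d=R.T@np.array([(u-c["cx"])/f,(v-c["cy"])/f,1]); return -R.T@E[:3,3], d/np.linalg.norm(d)
def onz(c,u,v,z):
    o,d=ray(c,u,v); return o+d*(z-o[2])/d[2]
def tri(rs):
    A=sum(np.eye(3)-np.outer(d,d) for o,d in rs); b=sum((np.eye(3)-np.outer(d,d))@o for o,d in rs)
    return np.linalg.solve(A,b)
def proj(c,p):
    f=200/np.tan(np.radians(c["fovy"])/2); q=c["extrinsics"]@np.r_[p,1]; return q[0]/q[2]*f+c["cx"],q[1]/q[2]*f+c["cy"]
HSV={"cork":((8,60,120),(18,160,255)),"green":((65,80,40),(90,255,255)),"blue":((98,80,40),(118,255,255)),
 "red":((0,220,80),(3,255,255)),"purple":((125,100,40),(150,255,255)),"amber":((8,200,40),(17,255,255)),"brass":((18,130,60),(28,255,255)),"white":((0,0,150),(180,40,255))}
def blobs(im,col,amin=100):
    m=cv2.inRange(cv2.cvtColor(im,cv2.COLOR_RGB2HSV),*map(np.array,HSV[col]))
    m=cv2.morphologyEx(m,cv2.MORPH_OPEN,np.ones((3,3)))
    n,l,st,ce=cv2.connectedComponentsWithStats(m)
    return [(ce[i].round(1),st[i]) for i in range(1,n) if st[i][4]>amin]
E
python3 - <<'E'
from h import *
for n in("scene","side"):
    im=cv2.imread(f"pics/{n}0.png")[:,:,::-1]; c=env.calibration(n)
    hs=cv2.cvtColor(im,cv2.COLOR_RGB2HSV)
    P={"scene":[(205,243),(250,247),(322,203),(219,187),(443,186),(322,172),(277,190)],"side":[(181,264),(345,150),(325,212),(410,168),(258,343),(225,230)]}[n]
    print(n,[hs[v,u].tolist() for u,v in P])
    for k in HSV:
        for ce,st in blobs(im,k,60):
            print(k,ce,st.tolist(),onz(c,*ce,.011).round(3),onz(c,*ce,.035).round(3)[:2])
E
```

```text
scene [[15, 104, 187], [68, 89, 144], [13, 171, 139], [19, 141, 186], [16, 21, 184], [2, 195, 197], [105, 77, 149]]
cork [360.6 210.9] [0, 0, 640, 400, 162434] [0.467 0.086 0.011] [0.493 0.083]
cork [225.   11.6] [215, 0, 25, 27, 504] [-1.165 -0.621  0.011] [-1.074 -0.596]
cork [269.2  12.5] [250, 0, 38, 27, 635] [-1.164 -0.369  0.011] [-1.074 -0.354]
cork [116.6  79.8] [111, 71, 11, 18, 111] [-0.224 -0.817  0.011] [-0.171 -0.784]
cork [204.1 242.8] [185, 229, 39, 29, 878] [ 0.586 -0.256  0.011] [ 0.607 -0.245]
cork [441.5 256.8] [421, 241, 42, 33, 1038] [0.6   0.249 0.011] [0.621 0.24 ]
green [55.9  7.2] [37, 0, 33, 21, 240] [-1.186 -1.613  0.011] [-1.094 -1.548]
green [99.2 56.3] [90, 43, 18, 26, 170] [-0.455 -0.998  0.011] [-0.393 -0.958]
green [81.4 48.2] [75, 44, 14, 10, 92] [-0.546 -1.124  0.011] [-0.48  -1.079]
green [ 61.3 233.6] [36, 231, 54, 8, 319] [ 0.574 -0.576  0.011] [ 0.596 -0.553]
green [249.9 246.9] [231, 233, 38, 29, 984] [ 0.592 -0.155  0.011] [ 0.614 -0.148]
green [390.1 256. ] [369, 239, 42, 35, 1286] [0.603 0.142 0.011] [0.624 0.137]
blue [200.   13.2] [182, 0,
[... 3079 characters left out ...]
 0, 124, 136, 10932] [ 0.176 -1.206  0.011] [ 0.172 -1.13 ]
white [332.3 159.1] [286, 129, 93, 63, 2096] [ 0.582 -0.2    0.011] [ 0.561 -0.168]
white [269.4 135.4] [258, 133, 24, 5, 73] [ 0.783 -0.199  0.011] [ 0.753 -0.167]
white [202.3 175. ] [195, 165, 15, 22, 254] [0.781 0.036 0.011] [0.751 0.058]
white [259.8 176.7] [256, 173, 9, 9, 66] [ 0.672 -0.037  0.011] [ 0.646 -0.012]
white [252.9 187. ] [247, 181, 12, 13, 125] [0.656 0.002 0.011] [0.632 0.026]
white [258.  332.8] [237, 306, 40, 54, 1667] [0.389 0.28  0.011] [0.376 0.292]
white [517.1 342.2] [511, 335, 15, 13, 101] [0.065 0.065 0.011] [0.066 0.087]
white [616.5 391.7] [608, 384, 18, 14, 131] [-0.067  0.065  0.011] [-0.061  0.087]
```

drive_tool:
  plan:
    - {"dx": 0.04, "dy": 0, "dz": 0, "yaw": 5.83, "grip": 1}
    - {"dx": 0.04, "dy": 0, "dz": 0, "yaw": 5.83, "grip": 1}
    - {"dx": 0.04, "dy": 0, "dz": 0, "yaw": 5.83, "grip": 1}
    - {"dx": 0.022, "dy": -0.034, "dz": 0, "yaw": 0, "grip": 1}
    - {"dx": 0.022, "dy": -0.034, "dz": 0, "yaw": 0, "grip": 1}
    - {"dx": 0.022, "dy": -0.034, "dz": 0, "yaw": 0, "grip": 1}
    - {"dx": 0.022, "dy": -0.034, "dz": 0, "yaw": 0, "grip": 1}
    - {"dx": 0.022, "dy": -0.034, "dz": 0, "yaw": 0, "grip": 1}
    - {"dx": 0.022, "dy": -0.034, "dz": 0, "yaw": 0, "grip": 1}
    - {"dx": 0.022, "dy": -0.034, "dz": 0, "yaw": 0, "grip": 1}
    - {"dx": 0.022, "dy": -0.034, "dz": 0, "yaw": 0, "grip": 1}
    - {"dx": 0.022, "dy": -0.034, "dz": 0, "yaw": 0, "grip": 1}

```text
t: 1.15
tcp_pos: [0.5037, -0.2637, 0.2224]
eef_rot: [[1.0, 0.0, -0.0], [0.0, -1.0, 0.0], [-0.0, -0.0, -1.0]]
force: [0.6, -0.1, -0.1]
finger_gap: 0.999
finger_force: 0.0
```

```bash
cat > look.py <<'E'
import sys
from h import *
s=env.state(); c=env.calibration("wrist"); im=env.read_camera("wrist"); cv2.imwrite(f"pics/{sys.argv[1]}.png",im[:,:,::-1])
print(s["tcp_pos"].round(4), "t",round(s["t"],2))
for k in sys.argv[2:]:
    col,z=k.split(":")
    for ce,st in blobs(im,col,400): print(col,ce,st.tolist(),onz(c,*ce,float(z)).round(4))
E
python3 look.py w1 cork:.011 green:.011 brass:.035 blue:.042
```

```text
[ 0.5037 -0.2637  0.2224] t 1.15
cork [342.5 117.3] [0, 0, 640, 249, 79561] [ 0.5642 -0.2904  0.011 ]
cork [311.   99.2] [272, 59, 78, 81, 4954] [ 0.5829 -0.2567  0.011 ]
cork [309.2 299.3] [204, 281, 224, 41, 6747] [ 0.3467 -0.2531  0.011 ]
green [216.1  92.4] [171, 49, 89, 88, 6173] [ 0.5898 -0.1567  0.011 ]
green [581.7  98.4] [542, 89, 98, 19, 1117] [ 0.5837 -0.5434  0.011 ]
brass [318.6 241.3] [300, 233, 39, 16, 463] [ 0.4319 -0.2647  0.035 ]
brass [121.4 265.6] [108, 236, 33, 60, 896] [ 0.403  -0.0439  0.035 ]
brass [512.6 264. ] [497, 236, 27, 59, 578] [ 0.4049 -0.4817  0.035 ]
brass [479.8 314.7] [290, 306, 350, 16, 4316] [ 0.3409 -0.4524  0.035 ]
blue [174.3 239.8] [156, 225, 33, 24, 406] [ 0.4364 -0.1095  0.042 ]
```

View pics/w1.png

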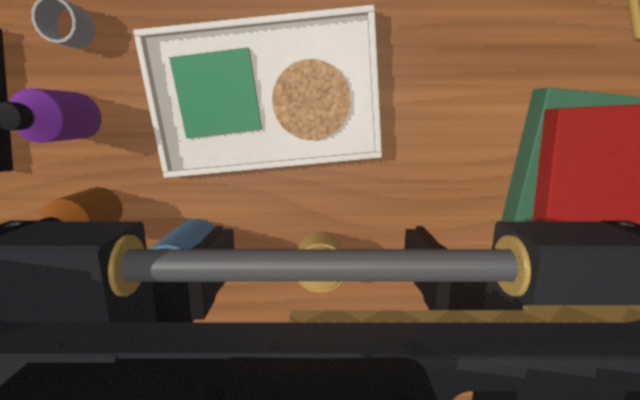

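The wrist picture shows the white tray's green mat (216,92) and cork mat (311,99). The pot is hidden behind the gripper rod at row 265.

drive_tool:
  plan:
    - {"dy": -0.038}
    - {"dy": -0.038}
    - {"dy": -0.038}
    - {"dy": -0.038}
    - {"dy": -0.038}
    - {"dy": -0.038}
    - {"dy": -0.038}
    - {"dy": -0.038}
    - {"dy": -0.038}
    - {"dy": -0.038}
    - {"dy": -0.038}
    - {"dy": -0.038}

```text
invalid input
```

```bash
python3 look.py w2 cork:.011 green:.011 white:.03
```

```text
[ 0.507  -0.2566  0.2224] t 1.2
cork [345.8 116.4] [0, 0, 640, 249, 81347] [ 0.5692 -0.2853  0.011 ]
cork [319.2 103. ] [281, 63, 78, 81, 4910] [ 0.5829 -0.2567  0.011 ]
cork [308.2 299.7] [204, 281, 224, 41, 6432] [ 0.3502 -0.2443  0.011 ]
green [224.8  95.8] [180, 53, 88, 87, 6094] [ 0.5898 -0.1566  0.011 ]
green [587.  103.7] [548, 94, 92, 21, 1114] [ 0.5835 -0.5402  0.011 ]
green [536.7 185. ] [524, 124, 26, 96, 745] [ 0.4954 -0.5011  0.011 ]
white [277.   92.9] [144, 10, 245, 170, 22039] [ 0.5919 -0.2144  0.03  ]
```

drive_tool:
  plan:
    - {"dx": -0.032, "dy": -0.018}
    - {"dx": -0.032, "dy": -0.018}
    - {"dx": -0.032, "dy": -0.018}
    - {"dx": -0.032, "dy": -0.018}
    - {"dx": -0.032, "dy": -0.018}
    - {"dx": -0.03}

```text
invalid input
```

```bash
python3 look.py w3 white:.06
```

```text
[ 0.5052 -0.2599  0.2223] t 1.25
white [273.2  90.5] [140, 7, 246, 171, 22164] [ 0.5899 -0.2184  0.06  ]
```

View pics/w3.png

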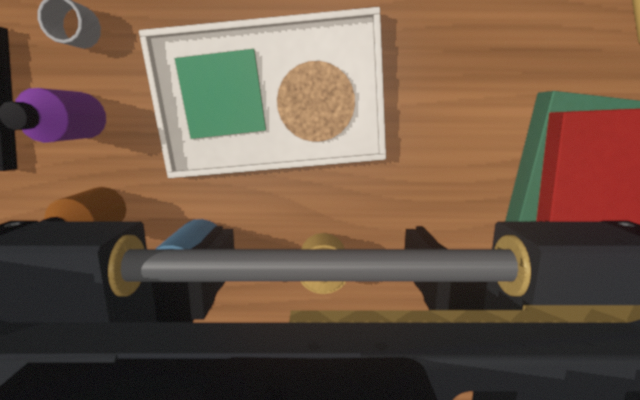

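All keys are required in each row, so both moves were refused. The picture shows the same view as before.

drive_tool:
  plan:
    - {"dx": 0, "dy": -0.038, "dz": 0, "yaw": 0, "grip": 1}
    - {"dx": 0, "dy": -0.038, "dz": 0, "yaw": 0, "grip": 1}
    - {"dx": 0, "dy": -0.038, "dz": 0, "yaw": 0, "grip": 1}
    - {"dx": 0, "dy": -0.038, "dz": 0, "yaw": 0, "grip": 1}
    - {"dx": 0, "dy": -0.038, "dz": 0, "yaw": 0, "grip": 1}
    - {"dx": 0, "dy": -0.038, "dz": 0, "yaw": 0, "grip": 1}
    - {"dx": 0, "dy": -0.038, "dz": 0, "yaw": 0, "grip": 1}
    - {"dx": 0, "dy": -0.038, "dz": 0, "yaw": 0, "grip": 1}
    - {"dx": 0, "dy": -0.038, "dz": 0, "yaw": 0, "grip": 1}
    - {"dx": 0, "dy": -0.038, "dz": 0, "yaw": 0, "grip": 1}
    - {"dx": 0, "dy": -0.038, "dz": 0, "yaw": 0, "grip": 1}
    - {"dx": 0, "dy": -0.038, "dz": 0, "yaw": 0, "grip": 1}

```text
t: 2.3
tcp_pos: [0.5032, 0.1906, 0.2225]
eef_rot: [[1.0, -0.001, 0.0], [-0.001, -1.0, -0.001], [0.0, 0.001, -1.0]]
force: [0.7, 0.0, 0.1]
finger_gap: 0.999
finger_force: 0.0
```

```bash
python3 look.py w4 green:.011; python3 look.py w4 cork:.011 green:.011
```

```text
[0.5032 0.1906 0.2225] t 2.3
green [364.1  80.6] [320, 35, 91, 93, 6933] [0.6011 0.1415 0.011 ]
green [621.3  95.8] [601, 54, 39, 83, 2864] [ 0.5854 -0.1312  0.011 ]
[0.503  0.1972 0.2227] t 2.35
cork [282.7 128.6] [0, 0, 640, 250, 94326] [0.5519 0.2363 0.011 ]
cork [528.2  23. ] [519, 9, 19, 30, 425] [ 0.6566 -0.0132  0.011 ]
cork [269.8  83.8] [230, 42, 81, 85, 5403] [0.5981 0.2487 0.011 ]
cork [332.9 297.5] [243, 281, 186, 42, 5017] [0.3489 0.1794 0.011 ]
green [372.   80.9] [328, 35, 91, 93, 6933] [0.6011 0.1415 0.011 ]
green [625.5  98.2] [609, 56, 31, 82, 2191] [ 0.5842 -0.1266  0.011 ]
```

drive_tool:
  plan:
    - {"dx": -0.032, "dy": -0.018, "dz": 0, "yaw": 0, "grip": 1}
    - {"dx": -0.032, "dy": -0.018, "dz": 0, "yaw": 0, "grip": 1}
    - {"dx": -0.032, "dy": -0.018, "dz": 0, "yaw": 0, "grip": 1}
    - {"dx": -0.032, "dy": -0.018, "dz": 0, "yaw": 0, "grip": 1}
    - {"dx": -0.032, "dy": -0.018, "dz": 0, "yaw": 0, "grip": 1}
    - {"dx": -0.03, "dy": 0, "dz": 0, "yaw": 0, "grip": 1}
    - {"dx": 0, "dy": 0, "dz": 0, "yaw": 0, "grip": 1}

```text
t: 2.98
tcp_pos: [0.3064, 0.278, 0.2218]
eef_rot: [[1.0, 0.003, -0.007], [0.003, -1.0, -0.004], [-0.007, 0.004, -1.0]]
force: [-2.0, -1.1, 0.2]
finger_gap: 0.998
finger_force: 0.0
```

```bash
python3 look.py w5 white:.06
```

```text
[0.3064 0.278  0.2218] t 2.98
white [304.7 107.4] [274, 76, 61, 62, 2773] [0.3752 0.2892 0.06  ]
white [252.9 265.8] [150, 263, 230, 6, 1155] [0.2161 0.3444 0.06  ]
```

View pics/w5.png

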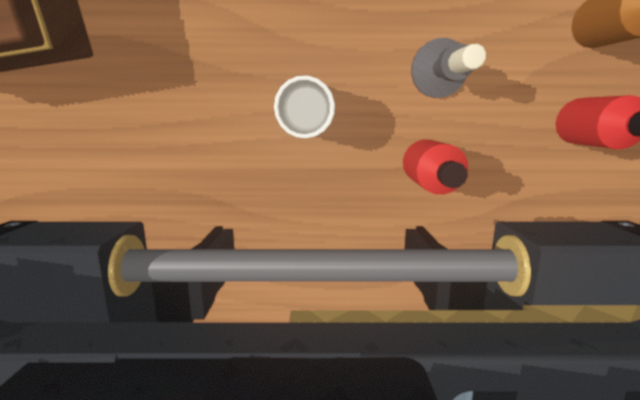

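The wrist picture shows the cup rim centred at (304,107), with the candle holder at (440,68) and a red bottle at (436,167) clear of the grasp. I'll move over the cup and come down part-way.

drive_tool:
  plan:
    - {"dx": 0.032, "dy": -0.003, "dz": 0.02, "yaw": 0, "grip": 1}
    - {"dx": 0.027, "dy": -0.003, "dz": 0.03, "yaw": 0, "grip": 1}
    - {"dx": 0, "dy": 0, "dz": 0.035, "yaw": 0, "grip": 1}
    - {"dx": 0, "dy": 0, "dz": 0.035, "yaw": 0, "grip": 1}
    - {"dx": 0, "dy": 0, "dz": 0, "yaw": 0, "grip": 1}
    - {"dx": 0, "dy": 0, "dz": 0, "yaw": 0, "grip": 1}
    - {"dx": 0, "dy": 0, "dz": 0, "yaw": 0, "grip": 1}

```text
t: 3.62
tcp_pos: [0.3735, 0.2859, 0.1036]
eef_rot: [[1.0, -0.001, 0.002], [-0.001, -1.0, 0.001], [0.002, -0.001, -1.0]]
force: [-0.6, -0.2, 0.2]
finger_gap: 0.998
finger_force: 0.0
```

drive_tool:
  plan:
    - {"dx": 0.002, "dy": -0.0035, "dz": 0.02, "yaw": 0, "grip": 1}
    - {"dx": 0, "dy": 0, "dz": 0.03, "yaw": 0, "grip": 1}
    - {"dx": 0, "dy": 0, "dz": 0.025, "yaw": 0, "grip": 1}
    - {"dx": 0, "dy": 0, "dz": 0.006, "yaw": 0, "grip": 1}
    - {"dx": 0, "dy": 0, "dz": 0, "yaw": 0, "grip": 1}
    - {"dx": 0, "dy": 0, "dz": 0, "yaw": 0, "grip": -1}
    - {"dx": 0, "dy": 0, "dz": 0, "yaw": 0, "grip": -1}
    - {"dx": 0, "dy": 0, "dz": 0, "yaw": 0, "grip": -1}
    - {"dx": 0, "dy": 0, "dz": 0, "yaw": 0, "grip": -1}
    - {"dx": 0, "dy": 0, "dz": 0, "yaw": 0, "grip": -1}
    - {"dx": 0, "dy": 0, "dz": 0, "yaw": 0, "grip": -1}
  grip_force: 12

```text
t: 4.53
tcp_pos: [0.3742, 0.2901, 0.0222]
eef_rot: [[1.0, 0.0, 0.001], [0.0, -1.0, 0.001], [0.001, -0.001, -1.0]]
force: [-0.0, -0.6, 6.0]
finger_gap: 0.644
finger_force: 12.1
```

drive_tool:
  plan:
    - {"dx": 0, "dy": 0, "dz": -0.02, "yaw": 0, "grip": -1}
    - {"dx": 0, "dy": 0, "dz": -0.035, "yaw": 0, "grip": -1}
    - {"dx": 0, "dy": 0, "dz": -0.035, "yaw": 0, "grip": -1}
    - {"dx": 0, "dy": 0, "dz": -0.03, "yaw": 0, "grip": -1}
    - {"dx": 0.007, "dy": 0.015, "dz": -0.02, "yaw": 0, "grip": -1}
    - {"dx": 0.013, "dy": 0.034, "dz": 0, "yaw": 0, "grip": -1}
    - {"dx": 0.013, "dy": 0.034, "dz": 0, "yaw": 0, "grip": -1}
    - {"dx": 0.013, "dy": 0.034, "dz": 0, "yaw": 0, "grip": -1}
    - {"dx": 0.013, "dy": 0.034, "dz": 0, "yaw": 0, "grip": -1}
    - {"dx": 0.013, "dy": 0.034, "dz": 0, "yaw": 0, "grip": -1}
    - {"dx": 0.013, "dy": 0.034, "dz": 0, "yaw": 0, "grip": -1}
    - {"dx": 0.013, "dy": 0.034, "dz": 0, "yaw": 0, "grip": -1}

```text
t: 5.53
tcp_pos: [0.4717, 0.0352, 0.1614]
eef_rot: [[1.0, 0.0, -0.001], [0.0, -1.0, 0.0], [-0.001, -0.0, -1.0]]
force: [0.5, -0.6, -1.5]
finger_gap: 0.645
finger_force: 12.1
```

drive_tool:
  plan:
    - {"dx": 0.013, "dy": 0.034, "dz": 0, "yaw": 0, "grip": -1}
    - {"dx": 0.013, "dy": 0.034, "dz": 0, "yaw": 0, "grip": -1}
    - {"dx": 0.013, "dy": 0.034, "dz": 0, "yaw": 0, "grip": -1}
    - {"dx": 0.013, "dy": 0.034, "dz": 0, "yaw": 0, "grip": -1}
    - {"dx": 0.013, "dy": 0.034, "dz": 0, "yaw": 0, "grip": -1}
    - {"dx": 0.013, "dy": 0.034, "dz": 0, "yaw": 0, "grip": -1}
    - {"dx": 0.013, "dy": 0.034, "dz": 0, "yaw": 0, "grip": -1}
    - {"dx": 0.013, "dy": 0.034, "dz": 0, "yaw": 0, "grip": -1}
    - {"dx": 0.007, "dy": 0.02, "dz": 0.02, "yaw": 0, "grip": -1}
    - {"dx": 0, "dy": 0, "dz": 0.02, "yaw": 0, "grip": -1}
    - {"dx": 0, "dy": 0, "dz": 0, "yaw": 0, "grip": -1}
    - {"dx": 0, "dy": 0, "dz": 0, "yaw": 0, "grip": -1}

```text
t: 6.53
tcp_pos: [0.5811, -0.2539, 0.1197]
eef_rot: [[1.0, 0.0, -0.005], [0.0, -1.0, 0.004], [-0.005, -0.004, -1.0]]
force: [-0.6, 0.5, -0.7]
finger_gap: 0.642
finger_force: 12.1
```

drive_tool:
  plan:
    - {"dx": 0.001, "dy": 0.0025, "dz": 0.025, "yaw": 0, "grip": -1}
    - {"dx": 0, "dy": 0, "dz": 0.03, "yaw": 0, "grip": -1}
    - {"dx": 0, "dy": 0, "dz": 0.018, "yaw": 0, "grip": -1}
    - {"dx": 0, "dy": 0, "dz": 0.008, "yaw": 0, "grip": -1}
    - {"dx": 0, "dy": 0, "dz": 0, "yaw": 0, "grip": -1}
    - {"dx": 0, "dy": 0, "dz": 0, "yaw": 0, "grip": -1}
    - {"dx": 0, "dy": 0, "dz": 0, "yaw": 0, "grip": -1}

```text
t: 7.12
tcp_pos: [0.5854, -0.2579, 0.0425]
eef_rot: [[1.0, 0.001, 0.003], [0.001, -1.0, -0.002], [0.003, 0.002, -1.0]]
force: [0.2, -0.2, -1.2]
finger_gap: 0.64
finger_force: 12.1
```

drive_tool:
  plan:
    - {"dx": -0.0015, "dy": -0.0005, "dz": 0.003, "yaw": 0, "grip": -1}
    - {"dx": 0, "dy": 0, "dz": 0.003, "yaw": 0, "grip": -1}
    - {"dx": 0, "dy": 0, "dz": 0, "yaw": 0, "grip": -1}
    - {"dx": 0, "dy": 0, "dz": 0, "yaw": 0, "grip": -1}
    - {"dx": 0, "dy": 0, "dz": 0, "yaw": 0, "grip": -1}

```text
t: 7.53
tcp_pos: [0.5827, -0.2572, 0.0347]
eef_rot: [[1.0, 0.0, 0.0], [0.0, -1.0, -0.0], [0.0, 0.0, -1.0]]
force: [0.9, 0.9, -0.7]
finger_gap: 0.647
finger_force: 12.1
```

Settled at the target in x and y. Now I'll touch down, release with a part-opening, and lift.

drive_tool:
  plan:
    - {"dx": 0, "dy": 0, "dz": 0.001, "yaw": 0, "grip": -1}
    - {"dx": 0, "dy": 0, "dz": 0.001, "yaw": 0, "grip": -1}
    - {"dx": 0, "dy": 0, "dz": 0, "yaw": 0, "grip": -1}
    - {"dx": 0, "dy": 0, "dz": 0, "yaw": 0, "grip": -1}

```text
t: 7.87
tcp_pos: [0.5828, -0.2573, 0.0332]
eef_rot: [[1.0, 0.0, 0.001], [0.0, -1.0, -0.0], [0.001, 0.0, -1.0]]
force: [-0.8, -0.3, 4.5]
finger_gap: 0.644
finger_force: 12.1
```

drive_tool:
  plan:
    - {"dx": 0, "dy": 0, "dz": 0, "yaw": 0, "grip": 0.8}
    - {"dx": 0, "dy": 0, "dz": 0, "yaw": 0, "grip": 0.8}
    - {"dx": 0, "dy": 0, "dz": 0, "yaw": 0, "grip": 0.8}
    - {"dx": 0, "dy": 0, "dz": 0, "yaw": 0, "grip": 0.8}
    - {"dx": 0, "dy": 0, "dz": -0.02, "yaw": 0, "grip": 0.8}
    - {"dx": 0, "dy": 0, "dz": -0.04, "yaw": 0, "grip": 0.8}
    - {"dx": 0, "dy": 0, "dz": -0.04, "yaw": 0, "grip": 0.8}
    - {"dx": -0.02, "dy": 0, "dz": -0.03, "yaw": 0, "grip": 1}
    - {"dx": -0.035, "dy": 0, "dz": -0.02, "yaw": 0, "grip": 1}
    - {"dx": -0.04, "dy": 0, "dz": -0.01, "yaw": 0, "grip": 1}
    - {"dx": -0.04, "dy": 0, "dz": 0, "yaw": 0, "grip": 1}
    - {"dx": -0.04, "dy": 0, "dz": 0, "yaw": 0, "grip": 1}

```text
t: 8.87
tcp_pos: [0.4065, -0.2573, 0.1935]
eef_rot: [[1.0, 0.002, 0.002], [0.002, -1.0, -0.002], [0.002, 0.002, -1.0]]
force: [-0.5, -1.2, 0.1]
finger_gap: 0.999
finger_force: 0.0
```

drive_tool:
  plan:
    - {"dx": -0.04, "dy": 0, "dz": -0.01, "yaw": 0, "grip": 1}
    - {"dx": -0.03, "dy": 0, "dz": 0, "yaw": 0, "grip": 1}
    - {"dx": 0, "dy": 0, "dz": 0, "yaw": 0, "grip": 1}
    - {"dx": 0, "dy": 0, "dz": 0, "yaw": 0, "grip": 1}

```text
t: 9.2
tcp_pos: [0.3366, -0.2572, 0.2028]
eef_rot: [[1.0, -0.002, 0.0], [-0.002, -1.0, -0.0], [0.0, 0.0, -1.0]]
force: [0.6, -0.9, 0.4]
finger_gap: 0.999
finger_force: 0.0
```

```bash
python3 look.py w6 brass:.035 brass:.05 blue:.085 amber:.04
```

```text
[ 0.3366 -0.2572  0.2028] t 9.2
brass [342.9 114. ] [325, 102, 34, 34, 448] [ 0.4007 -0.2815  0.035 ]
brass [342.9 114. ] [325, 102, 34, 34, 448] [ 0.4007 -0.2804  0.05  ]
```

View pics/w6.png

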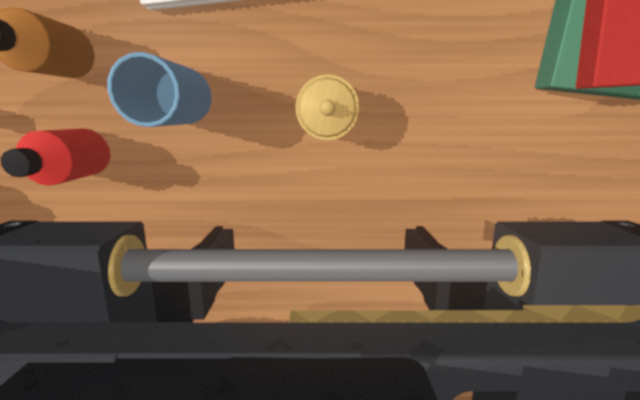

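The picture shows the pot lid centred at (327.5,107), spanning 296–359 by 75–139, the tumbler rim at about (143.5,90), the amber bottle at top left and the red one at (60,155).

```bash
python3 - <<'E'
from h import *
c=env.calibration("wrist"); print(env.state()["tcp_pos"].round(4))
print("pot",onz(c,327.5,107,.05).round(4),onz(c,328,107,.068).round(4)); print("tumbler",onz(c,143.5,90,.085).round(4))
im=cv2.imread("pics/w6.png")
hc=cv2.HoughCircles(cv2.cvtColor(im[60:160,260:400],cv2.COLOR_BGR2GRAY),cv2.HOUGH_GRADIENT,1,100,param1=100,param2=15,minRadius=26,maxRadius=38)
print(hc+np.array([260,60,0]))
E
```

```text
[ 0.3379 -0.2579  0.2029]
pot [ 0.4083 -0.2673  0.05  ] [ 0.4079 -0.2672  0.068 ]
tumbler [ 0.4208 -0.1211  0.085 ]
[[[325.5        107.5         30.70000076]]]
```

drive_tool:
  plan:
    - {"dx": 0.036, "dy": 0.005, "dz": 0.005, "yaw": 0, "grip": 1}
    - {"dx": 0.034, "dy": 0.004, "dz": 0.02, "yaw": 0, "grip": 1}
    - {"dx": 0, "dy": 0, "dz": 0.035, "yaw": 0, "grip": 1}
    - {"dx": 0, "dy": 0, "dz": 0.035, "yaw": 0, "grip": 1}
    - {"dx": 0, "dy": 0, "dz": 0, "yaw": 0, "grip": 1}
    - {"dx": 0, "dy": 0, "dz": 0, "yaw": 0, "grip": 1}
    - {"dx": 0, "dy": 0, "dz": 0, "yaw": 0, "grip": 1}
    - {"dx": 0, "dy": 0, "dz": 0, "yaw": 0, "grip": 1}

```text
t: 9.92
tcp_pos: [0.409, -0.2673, 0.1094]
eef_rot: [[1.0, 0.001, 0.003], [0.001, -1.0, -0.003], [0.003, 0.003, -1.0]]
force: [-0.5, -0.1, 0.3]
finger_gap: 1.002
finger_force: 0.0
```

drive_tool:
  plan:
    - {"dx": 0, "dy": 0, "dz": 0.03, "yaw": 0, "grip": 1}
    - {"dx": 0, "dy": 0, "dz": 0.035, "yaw": 0, "grip": 1}
    - {"dx": 0, "dy": 0, "dz": 0.02, "yaw": 0, "grip": 1}
    - {"dx": 0, "dy": 0, "dz": 0.006, "yaw": 0, "grip": 1}
    - {"dx": 0, "dy": 0, "dz": 0, "yaw": 0, "grip": 1}
    - {"dx": 0, "dy": 0, "dz": 0, "yaw": 0, "grip": 1}
    - {"dx": 0, "dy": 0, "dz": 0, "yaw": 0, "grip": -1}
    - {"dx": 0, "dy": 0, "dz": 0, "yaw": 0, "grip": -1}
    - {"dx": 0, "dy": 0, "dz": 0, "yaw": 0, "grip": -1}
    - {"dx": 0, "dy": 0, "dz": 0, "yaw": 0, "grip": -1}
    - {"dx": 0, "dy": 0, "dz": 0, "yaw": 0, "grip": -1}
    - {"dx": 0, "dy": 0, "dz": 0, "yaw": 0, "grip": -1}
  grip_force: 14

```text
t: 10.92
tcp_pos: [0.4076, -0.266, 0.0168]
eef_rot: [[1.0, 0.0, -0.0], [0.0, -1.0, 0.0], [-0.0, -0.0, -1.0]]
force: [0.4, 1.5, 1.5]
finger_gap: 0.632
finger_force: 0.9
```

drive_tool:
  plan:
    - {"dx": 0, "dy": 0, "dz": 0, "yaw": 0, "grip": -1}
    - {"dx": 0, "dy": 0, "dz": 0, "yaw": 0, "grip": -1}
    - {"dx": 0, "dy": 0, "dz": 0, "yaw": 0, "grip": -1}
    - {"dx": 0, "dy": 0, "dz": -0.02, "yaw": 0, "grip": -1}
    - {"dx": 0, "dy": 0, "dz": -0.035, "yaw": 0, "grip": -1}
    - {"dx": 0, "dy": 0, "dz": -0.035, "yaw": 0, "grip": -1}
    - {"dx": 0.0104, "dy": -0.0064, "dz": -0.03, "yaw": 0, "grip": -1}
    - {"dx": 0.03, "dy": -0.018, "dz": 0, "yaw": 0, "grip": -1}
    - {"dx": 0.03, "dy": -0.018, "dz": 0, "yaw": 0, "grip": -1}
    - {"dx": 0.03, "dy": -0.018, "dz": 0, "yaw": 0, "grip": -1}
    - {"dx": 0.03, "dy": -0.018, "dz": 0, "yaw": 0, "grip": -1}
    - {"dx": 0.03, "dy": -0.018, "dz": 0, "yaw": 0, "grip": -1}

```text
t: 11.92
tcp_pos: [0.5688, -0.1686, 0.136]
eef_rot: [[1.0, 0.001, -0.001], [0.001, -1.0, 0.0], [-0.001, -0.0, -1.0]]
force: [0.5, 0.0, -1.9]
finger_gap: 0.613
finger_force: 14.0
```

drive_tool:
  plan:
    - {"dx": 0.022, "dy": -0.013, "dz": 0.01, "yaw": 0, "grip": -1}
    - {"dx": 0, "dy": 0, "dz": 0.025, "yaw": 0, "grip": -1}
    - {"dx": 0, "dy": 0, "dz": 0.03, "yaw": 0, "grip": -1}
    - {"dx": 0, "dy": 0, "dz": 0.025, "yaw": 0, "grip": -1}
    - {"dx": 0, "dy": 0, "dz": 0.01, "yaw": 0, "grip": -1}
    - {"dx": 0, "dy": 0, "dz": 0, "yaw": 0, "grip": -1}
    - {"dx": 0, "dy": 0, "dz": 0, "yaw": 0, "grip": -1}
    - {"dx": 0, "dy": 0, "dz": 0, "yaw": 0, "grip": -1}

```text
t: 12.58
tcp_pos: [0.591, -0.1574, 0.0378]
eef_rot: [[1.0, 0.0, 0.002], [0.0, -1.0, -0.001], [0.002, 0.001, -1.0]]
force: [0.0, -0.3, -2.2]
finger_gap: 0.611
finger_force: 14.0
```

drive_tool:
  plan:
    - {"dx": -0.001, "dy": -0.001, "dz": 0.004, "yaw": 0, "grip": -1}
    - {"dx": 0, "dy": 0, "dz": 0.003, "yaw": 0, "grip": -1}
    - {"dx": 0, "dy": 0, "dz": 0.002, "yaw": 0, "grip": -1}
    - {"dx": 0, "dy": 0, "dz": 0.001, "yaw": 0, "grip": -1}
    - {"dx": 0, "dy": 0, "dz": 0, "yaw": 0, "grip": -1}
    - {"dx": 0, "dy": 0, "dz": 0, "yaw": 0, "grip": -1}

```text
t: 13.08
tcp_pos: [0.5892, -0.1559, 0.0278]
eef_rot: [[1.0, 0.001, 0.001], [0.001, -1.0, -0.001], [0.001, 0.001, -1.0]]
force: [-1.2, 0.3, 5.4]
finger_gap: 0.616
finger_force: 14.0
```

drive_tool:
  plan:
    - {"dx": 0, "dy": 0, "dz": 0, "yaw": 0, "grip": 0.65}
    - {"dx": 0, "dy": 0, "dz": 0, "yaw": 0, "grip": 0.65}
    - {"dx": 0, "dy": 0, "dz": 0, "yaw": 0, "grip": 0.65}
    - {"dx": 0, "dy": 0, "dz": 0, "yaw": 0, "grip": 0.65}
    - {"dx": 0, "dy": 0, "dz": -0.02, "yaw": 0, "grip": 0.65}
    - {"dx": 0, "dy": 0, "dz": -0.04, "yaw": 0, "grip": 0.65}
    - {"dx": 0, "dy": 0, "dz": -0.04, "yaw": 0, "grip": 0.65}
    - {"dx": -0.014, "dy": 0, "dz": -0.039, "yaw": 0, "grip": 1}
    - {"dx": -0.03, "dy": -0.01, "dz": -0.025, "yaw": 0, "grip": 1}
    - {"dx": -0.035, "dy": -0.01, "dz": -0.02, "yaw": 0, "grip": 1}
    - {"dx": -0.04, "dy": -0.01, "dz": 0, "yaw": 0, "grip": 1}
    - {"dx": -0.04, "dy": -0.005, "dz": 0, "yaw": 0, "grip": 1}

```text
t: 14.08
tcp_pos: [0.4292, -0.1202, 0.2119]
eef_rot: [[1.0, 0.002, 0.003], [0.002, -1.0, -0.002], [0.003, 0.002, -1.0]]
force: [-0.8, -0.4, -0.7]
finger_gap: 0.991
finger_force: 0.0
```

drive_tool:
  plan:
    - {"dx": -0.035, "dy": 0, "dz": 0, "yaw": 0, "grip": 1}
    - {"dx": -0.03, "dy": 0, "dz": 0, "yaw": 0, "grip": 1}
    - {"dx": 0, "dy": 0, "dz": 0, "yaw": 0, "grip": 1}
    - {"dx": 0, "dy": 0, "dz": 0, "yaw": 0, "grip": 1}

```text
t: 14.42
tcp_pos: [0.3638, -0.1205, 0.2107]
eef_rot: [[1.0, -0.001, 0.0], [-0.001, -1.0, -0.0], [0.0, 0.0, -1.0]]
force: [1.0, -0.3, 0.2]
finger_gap: 1.003
finger_force: 0.0
```

```bash
python3 look.py w7 amber:.04 blue:.085; python3 - <<'E'
from h import *
im=env.read_camera("scene"); cv2.imwrite("pics/s7.png",im[:,:,::-1])
E
```

```text
[ 0.3638 -0.1205  0.2107] t 14.42
```

View pics/w7.png

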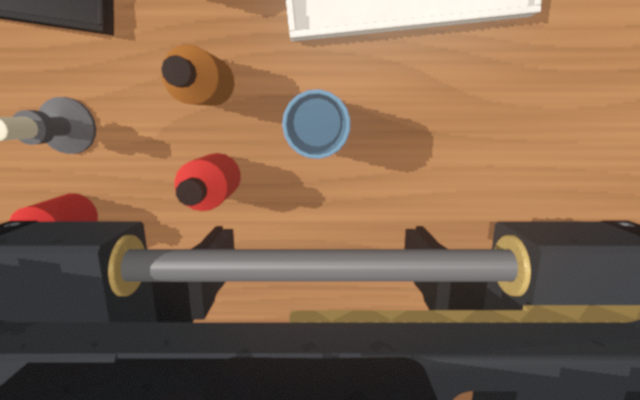

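View pics/s7.png

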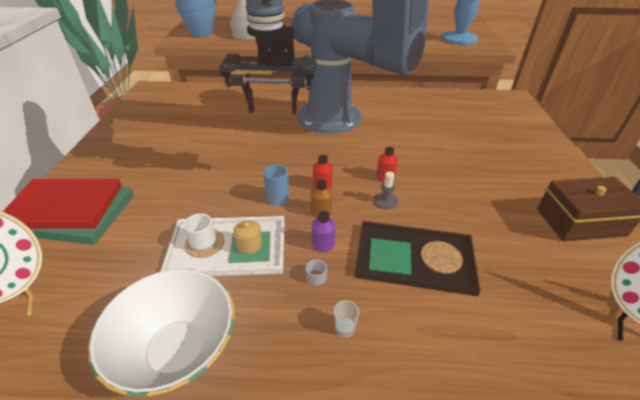

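The wrist picture shows the tumbler rim centred at (316.5,124), the amber cap at (179,71) and a red bottle at (207,182). The scene picture shows the cup and pot upright on the white tray.

```bash
python3 - <<'E'
from h import *
c=env.calibration("wrist"); print(env.state()["tcp_pos"].round(4))
print("tumbler",onz(c,316.5,124,.085).round(4)); print("amber cap",onz(c,179,71,.09).round(4),"red",onz(c,191,191,.09).round(4))
im=cv2.imread("pics/w7.png")
hc=cv2.HoughCircles(cv2.cvtColor(im[70:180,260:380],cv2.COLOR_BGR2GRAY),cv2.HOUGH_GRADIENT,1,100,param1=100,param2=15,minRadius=28,maxRadius=40)
print(hc+np.array([260,70,0]))
c=env.calibration("scene"); print("cup foot/top",proj(c,[.583,-.257,.011]),proj(c,[.583,-.257,.071]),"pot",proj(c,[.59,-.1566,.011]),proj(c,[.59,-.1566,.081]))
E
```

```text
[ 0.3664 -0.1217  0.211 ]
tumbler [ 0.4228 -0.1213  0.085 ]
amber cap [ 0.4638 -0.0131  0.09  ] red [ 0.3669 -0.0137  0.09  ]
[[[315.5        124.5         30.10000038]]]
cup foot/top (np.float64(203.7932823792847), np.float64(241.91362298274208)) (np.float64(198.13211611520634), np.float64(222.0469436458056)) pot (np.float64(249.3769093355259), np.float64(246.05606628261847)) (np.float64(245.380065052651), np.float64(222.68303319604343))
```

drive_tool:
  plan:
    - {"dx": 0.03, "dy": -0.001, "dz": 0.01, "yaw": 0, "grip": 1}
    - {"dx": 0.024, "dy": 0, "dz": 0.02, "yaw": 0, "grip": 1}
    - {"dx": 0, "dy": 0, "dz": 0.03, "yaw": 0, "grip": 1}
    - {"dx": 0, "dy": 0, "dz": 0.02, "yaw": 0, "grip": 1}
    - {"dx": 0, "dy": 0, "dz": 0, "yaw": 0, "grip": 1}
    - {"dx": 0, "dy": 0, "dz": 0, "yaw": 0, "grip": 1}
    - {"dx": 0, "dy": 0, "dz": 0, "yaw": 0, "grip": 1}
    - {"dx": 0, "dy": 0, "dz": 0, "yaw": 0, "grip": 1}
    - {"dx": 0, "dy": 0, "dz": 0, "yaw": 0, "grip": 1}

```text
t: 15.27
tcp_pos: [0.4199, -0.1203, 0.1317]
eef_rot: [[1.0, 0.001, 0.003], [0.001, -1.0, -0.002], [0.003, 0.002, -1.0]]
force: [-0.2, -0.8, -0.5]
finger_gap: 0.999
finger_force: 0.0
```

drive_tool:
  plan:
    - {"dx": 0, "dy": 0, "dz": 0.025, "yaw": 0, "grip": 1}
    - {"dx": 0, "dy": 0, "dz": 0.035, "yaw": 0, "grip": 1}
    - {"dx": 0, "dy": 0, "dz": 0.025, "yaw": 0, "grip": 1}
    - {"dx": 0, "dy": 0, "dz": 0.01, "yaw": 0, "grip": 1}
    - {"dx": 0, "dy": 0, "dz": 0, "yaw": 0, "grip": 1}
    - {"dx": 0, "dy": 0, "dz": 0, "yaw": 0, "grip": -1}
    - {"dx": 0, "dy": 0, "dz": 0, "yaw": 0, "grip": -1}
    - {"dx": 0, "dy": 0, "dz": 0, "yaw": 0, "grip": -1}
    - {"dx": 0, "dy": 0, "dz": 0, "yaw": 0, "grip": -1}
    - {"dx": 0, "dy": 0, "dz": 0, "yaw": 0, "grip": -1}
    - {"dx": 0, "dy": 0, "dz": 0, "yaw": 0, "grip": -1}
    - {"dx": 0, "dy": 0, "dz": 0, "yaw": 0, "grip": -1}

```text
t: 16.27
tcp_pos: [0.4192, -0.1197, 0.0363]
eef_rot: [[1.0, 0.001, 0.001], [0.001, -1.0, -0.0], [0.001, 0.0, -1.0]]
force: [-0.3, 0.9, 7.1]
finger_gap: 0.657
finger_force: 14.0
```

drive_tool:
  plan:
    - {"dx": 0, "dy": 0, "dz": -0.02, "yaw": 0, "grip": -1}
    - {"dx": 0, "dy": 0, "dz": -0.035, "yaw": 0, "grip": -1}
    - {"dx": 0, "dy": 0, "dz": -0.035, "yaw": 0, "grip": -1}
    - {"dx": 0, "dy": 0, "dz": -0.035, "yaw": 0, "grip": -1}
    - {"dx": 0.007, "dy": -0.014, "dz": -0.025, "yaw": 0, "grip": -1}
    - {"dx": 0.016, "dy": -0.033, "dz": 0, "yaw": 0, "grip": -1}
    - {"dx": 0.016, "dy": -0.033, "dz": 0, "yaw": 0, "grip": -1}
    - {"dx": 0.016, "dy": -0.033, "dz": 0, "yaw": 0, "grip": -1}
    - {"dx": 0.016, "dy": -0.033, "dz": 0, "yaw": 0, "grip": -1}
    - {"dx": 0.016, "dy": -0.033, "dz": 0, "yaw": 0, "grip": -1}
    - {"dx": 0.016, "dy": -0.033, "dz": 0, "yaw": 0, "grip": -1}
    - {"dx": 0.016, "dy": -0.033, "dz": 0, "yaw": 0, "grip": -1}

```text
t: 17.27
tcp_pos: [0.5375, 0.1271, 0.1851]
eef_rot: [[1.0, 0.001, -0.001], [0.001, -1.0, -0.0], [-0.001, 0.0, -1.0]]
force: [1.2, -0.4, -0.7]
finger_gap: 0.657
finger_force: 14.0
```

drive_tool:
  plan:
    - {"dx": 0.016, "dy": -0.033, "dz": 0, "yaw": 0, "grip": -1}
    - {"dx": 0.016, "dy": -0.033, "dz": 0, "yaw": 0, "grip": -1}
    - {"dx": 0.016, "dy": -0.033, "dz": 0.01, "yaw": 0, "grip": -1}
    - {"dx": 0.011, "dy": -0.024, "dz": 0.02, "yaw": 0, "grip": -1}
    - {"dx": 0, "dy": 0, "dz": 0.03, "yaw": 0, "grip": -1}
    - {"dx": 0, "dy": 0, "dz": 0.035, "yaw": 0, "grip": -1}
    - {"dx": 0, "dy": 0, "dz": 0.025, "yaw": 0, "grip": -1}
    - {"dx": 0, "dy": 0, "dz": 0.01, "yaw": 0, "grip": -1}
    - {"dx": 0, "dy": 0, "dz": 0, "yaw": 0, "grip": -1}
    - {"dx": 0, "dy": 0, "dz": 0, "yaw": 0, "grip": -1}
    - {"dx": 0, "dy": 0, "dz": 0, "yaw": 0, "grip": -1}

```text
t: 18.18
tcp_pos: [0.5983, 0.2485, 0.0573]
eef_rot: [[1.0, 0.0, 0.004], [0.0, -1.0, 0.001], [0.004, -0.001, -1.0]]
force: [-0.3, -0.1, -1.9]
finger_gap: 0.663
finger_force: 14.0
```

drive_tool:
  plan:
    - {"dx": -0.0005, "dy": 0, "dz": 0.004, "yaw": 0, "grip": -1}
    - {"dx": 0, "dy": 0, "dz": 0.003, "yaw": 0, "grip": -1}
    - {"dx": 0, "dy": 0, "dz": 0.002, "yaw": 0, "grip": -1}
    - {"dx": 0, "dy": 0, "dz": 0.001, "yaw": 0, "grip": -1}
    - {"dx": 0, "dy": 0, "dz": 0, "yaw": 0, "grip": -1}
    - {"dx": 0, "dy": 0, "dz": 0, "yaw": 0, "grip": -1}

```text
t: 18.68
tcp_pos: [0.5968, 0.2484, 0.0473]
eef_rot: [[1.0, 0.001, 0.002], [0.001, -1.0, 0.0], [0.002, -0.0, -1.0]]
force: [-1.5, -0.5, 5.0]
finger_gap: 0.659
finger_force: 14.0
```

drive_tool:
  plan:
    - {"dx": 0, "dy": 0, "dz": 0, "yaw": 0, "grip": 0.8}
    - {"dx": 0, "dy": 0, "dz": 0, "yaw": 0, "grip": 0.8}
    - {"dx": 0, "dy": 0, "dz": 0, "yaw": 0, "grip": 0.8}
    - {"dx": 0, "dy": 0, "dz": 0, "yaw": 0, "grip": 0.8}
    - {"dx": 0, "dy": 0, "dz": -0.02, "yaw": 0, "grip": 0.8}
    - {"dx": 0, "dy": 0, "dz": -0.04, "yaw": 0, "grip": 0.8}
    - {"dx": 0, "dy": 0, "dz": -0.04, "yaw": 0, "grip": 0.8}
    - {"dx": 0, "dy": 0, "dz": -0.035, "yaw": 0, "grip": 0.8}
    - {"dx": -0.015, "dy": 0.025, "dz": -0.02, "yaw": 0, "grip": 1}
    - {"dx": -0.024, "dy": 0.031, "dz": -0.005, "yaw": 0, "grip": 1}
    - {"dx": -0.024, "dy": 0.031, "dz": 0, "yaw": 0, "grip": 1}
    - {"dx": -0.024, "dy": 0.031, "dz": 0, "yaw": 0, "grip": 1}

```text
t: 19.68
tcp_pos: [0.5087, 0.1294, 0.2064]
eef_rot: [[1.0, 0.002, 0.002], [0.002, -1.0, -0.0], [0.002, 0.0, -1.0]]
force: [1.1, -0.9, -0.2]
finger_gap: 0.99
finger_force: 0.0
```

drive_tool:
  plan:
    - {"dx": -0.024, "dy": 0.031, "dz": 0, "yaw": 0, "grip": 1}
    - {"dx": -0.024, "dy": 0.031, "dz": 0, "yaw": 0, "grip": 1}
    - {"dx": -0.024, "dy": 0.031, "dz": 0, "yaw": 0, "grip": 1}
    - {"dx": -0.024, "dy": 0.031, "dz": 0, "yaw": 0, "grip": 1}
    - {"dx": -0.01, "dy": 0.018, "dz": 0, "yaw": 0, "grip": 1}
    - {"dx": 0, "dy": 0, "dz": 0, "yaw": 0, "grip": 1}
    - {"dx": 0, "dy": 0, "dz": 0, "yaw": 0, "grip": 1}
    - {"dx": 0, "dy": 0, "dz": 0, "yaw": 0, "grip": 1}
    - {"dx": 0, "dy": 0, "dz": 0, "yaw": 0, "grip": 1}

```text
t: 20.43
tcp_pos: [0.4044, -0.0112, 0.2057]
eef_rot: [[1.0, 0.002, 0.001], [0.002, -1.0, 0.0], [0.001, -0.0, -1.0]]
force: [0.4, 1.4, -0.3]
finger_gap: 1.001
finger_force: 0.0
```

```bash
python3 - <<'E'
from h import *
HSV["amberw"]=((9,150,60),(18,255,255))
c=env.calibration("wrist"); im=env.read_camera("wrist"); cv2.imwrite("pics/w8.png",im[:,:,::-1]); np.save("c8.npy",c,allow_pickle=True)
print(env.state()["tcp_pos"].round(4))
hs=cv2.cvtColor(im,cv2.COLOR_RGB2HSV)
m=((hs[:,:,2]<60)&(np.arange(400)[:,None]<215)).astype(np.uint8)
n,l,st,ce=cv2.connectedComponentsWithStats(m)
for i in range(1,n):
    if st[i][4]>150: print(ce[i].round(1),st[i],onz(c,*ce[i],.09).round(4))
E
```

```text
[ 0.4042 -0.0111  0.2056]
[140.6  21.1] [  60    0  153   47 2300] [0.5359 0.1209 0.09  ]
[221.6  31.4] [214   0  14  75 413] [0.5289 0.0608 0.09  ]
```

View pics/w8.png

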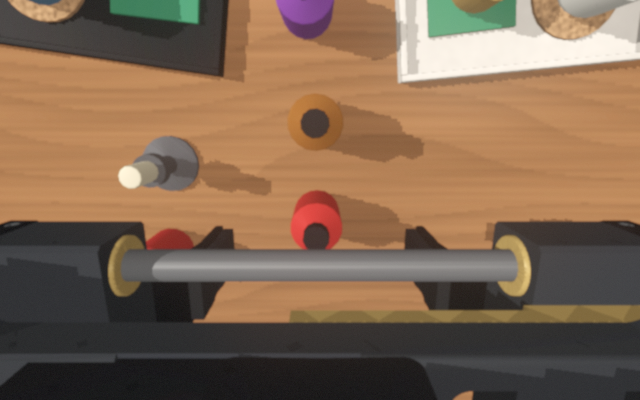

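The picture shows the amber bottle with its cap at about (315,123) and body at (316,121). Red is at (316,225), purple at (305,10), and the candle at (130,175) is clear of the grasp.

```bash
python3 - <<'E'
from h import *
c=np.load("c8.npy",allow_pickle=True).item(); im=cv2.imread("pics/w8.png")
r=im[85:160,280:355]; 
m=(cv2.cvtColor(r,cv2.COLOR_BGR2GRAY)<70).astype(np.uint8); n,l,st,ce=cv2.connectedComponentsWithStats(m)
for i in range(1,n):
    if st[i][4]>150: p=ce[i]+[280,85]; print("cap",p,st[i],onz(c,*p,.09).round(4))
print("body top",onz(c,316,121.5,.058).round(4), "candle top",onz(c,130,176,.1).round(3))
E
```

```text
cap [314.816609   123.12802768] [ 22  25  27  27 578] [ 0.4615 -0.0093  0.09  ]
body top [ 0.4621 -0.0099  0.058 ] candle top [0.42  0.139 0.1  ]
```

drive_tool:
  plan:
    - {"dx": 0.03, "dy": -0.0015, "dz": 0.01, "yaw": 0, "grip": 1}
    - {"dx": 0.0275, "dy": 0, "dz": 0.02, "yaw": 0, "grip": 1}
    - {"dx": 0, "dy": 0, "dz": 0.03, "yaw": 0, "grip": 1}
    - {"dx": 0, "dy": 0, "dz": 0.02, "yaw": 0, "grip": 1}
    - {"dx": 0, "dy": 0, "dz": 0, "yaw": 0, "grip": 1}
    - {"dx": 0, "dy": 0, "dz": 0, "yaw": 0, "grip": 1}
    - {"dx": 0, "dy": 0, "dz": 0, "yaw": 0, "grip": 1}
    - {"dx": 0, "dy": 0, "dz": 0, "yaw": 0, "grip": 1}
    - {"dx": 0, "dy": 0, "dz": 0, "yaw": 0, "grip": 1}

```text
t: 21.23
tcp_pos: [0.4618, -0.0103, 0.1269]
eef_rot: [[1.0, 0.001, 0.003], [0.001, -1.0, -0.001], [0.003, 0.001, -1.0]]
force: [-0.6, -0.3, -0.7]
finger_gap: 1.0
finger_force: 0.0
```

drive_tool:
  plan:
    - {"dx": 0, "dy": -0.0005, "dz": 0.025, "yaw": 0, "grip": 1}
    - {"dx": 0, "dy": 0, "dz": 0.035, "yaw": 0, "grip": 1}
    - {"dx": 0, "dy": 0, "dz": 0.03, "yaw": 0, "grip": 1}
    - {"dx": 0, "dy": 0, "dz": 0.01, "yaw": 0, "grip": 1}
    - {"dx": 0, "dy": 0, "dz": 0, "yaw": 0, "grip": 1}
    - {"dx": 0, "dy": 0, "dz": 0, "yaw": 0, "grip": -1}
    - {"dx": 0, "dy": 0, "dz": 0, "yaw": 0, "grip": -1}
    - {"dx": 0, "dy": 0, "dz": 0, "yaw": 0, "grip": -1}
    - {"dx": 0, "dy": 0, "dz": 0, "yaw": 0, "grip": -1}
    - {"dx": 0, "dy": 0, "dz": 0, "yaw": 0, "grip": -1}
    - {"dx": 0, "dy": 0, "dz": 0, "yaw": 0, "grip": -1}
    - {"dx": 0, "dy": 0, "dz": 0, "yaw": 0, "grip": -1}

```text
t: 22.23
tcp_pos: [0.4611, -0.0096, 0.0261]
eef_rot: [[1.0, 0.0, 0.001], [0.0, -1.0, 0.0], [0.001, -0.0, -1.0]]
force: [-0.3, 1.2, 3.8]
finger_gap: 0.568
finger_force: 14.0
```

drive_tool:
  plan:
    - {"dx": 0, "dy": 0, "dz": 0, "yaw": 0, "grip": -1}
    - {"dx": 0, "dy": 0, "dz": 0, "yaw": 0, "grip": -1}
    - {"dx": 0, "dy": 0, "dz": 0, "yaw": 0, "grip": -1}

```text
t: 22.48
tcp_pos: [0.4611, -0.0096, 0.026]
eef_rot: [[1.0, 0.0, 0.001], [0.0, -1.0, 0.0], [0.001, -0.0, -1.0]]
force: [-1.1, 1.9, 6.3]
finger_gap: 0.572
finger_force: 14.0
```

drive_tool:
  plan:
    - {"dx": 0, "dy": 0, "dz": -0.02, "yaw": 0, "grip": -1}
    - {"dx": 0, "dy": 0, "dz": -0.035, "yaw": 0, "grip": -1}
    - {"dx": 0, "dy": 0, "dz": -0.035, "yaw": 0, "grip": -1}
    - {"dx": 0, "dy": 0, "dz": -0.035, "yaw": 0, "grip": -1}
    - {"dx": 0.012, "dy": -0.013, "dz": 0, "yaw": 0, "grip": -1}
    - {"dx": 0.023, "dy": -0.025, "dz": 0, "yaw": 0, "grip": -1}
    - {"dx": 0.023, "dy": -0.025, "dz": 0, "yaw": 0, "grip": -1}
    - {"dx": 0.023, "dy": -0.025, "dz": 0, "yaw": 0, "grip": -1}
    - {"dx": 0.023, "dy": -0.025, "dz": 0, "yaw": 0, "grip": -1}
    - {"dx": 0.023, "dy": -0.025, "dz": 0, "yaw": 0, "grip": -1}
    - {"dx": 0.0125, "dy": -0.013, "dz": 0, "yaw": 0, "grip": -1}
    - {"dx": 0, "dy": 0, "dz": 0, "yaw": 0, "grip": -1}

```text
t: 23.48
tcp_pos: [0.6031, 0.1443, 0.15]
eef_rot: [[1.0, 0.004, 0.003], [0.004, -1.0, 0.001], [0.003, -0.001, -1.0]]
force: [0.1, 0.6, -1.4]
finger_gap: 0.571
finger_force: 14.0
```

drive_tool:
  plan:
    - {"dx": 0, "dy": 0, "dz": 0.025, "yaw": 0, "grip": -1}
    - {"dx": 0, "dy": 0, "dz": 0.035, "yaw": 0, "grip": -1}
    - {"dx": 0, "dy": 0, "dz": 0.03, "yaw": 0, "grip": -1}
    - {"dx": 0, "dy": 0, "dz": 0.012, "yaw": 0, "grip": -1}
    - {"dx": 0, "dy": 0, "dz": 0, "yaw": 0, "grip": -1}
    - {"dx": 0, "dy": 0, "dz": 0, "yaw": 0, "grip": -1}
    - {"dx": 0, "dy": 0, "dz": 0, "yaw": 0, "grip": -1}

```text
t: 24.07
tcp_pos: [0.6016, 0.1411, 0.05]
eef_rot: [[1.0, 0.0, 0.003], [0.0, -1.0, 0.0], [0.003, -0.0, -1.0]]
force: [-0.2, 0.3, -1.5]
finger_gap: 0.573
finger_force: 14.0
```

drive_tool:
  plan:
    - {"dx": -0.0005, "dy": 0, "dz": 0.005, "yaw": 0, "grip": -1}
    - {"dx": 0, "dy": 0, "dz": 0.004, "yaw": 0, "grip": -1}
    - {"dx": 0, "dy": 0, "dz": 0.002, "yaw": 0, "grip": -1}
    - {"dx": 0, "dy": 0, "dz": 0.001, "yaw": 0, "grip": -1}
    - {"dx": 0, "dy": 0, "dz": 0, "yaw": 0, "grip": -1}
    - {"dx": 0, "dy": 0, "dz": 0, "yaw": 0, "grip": -1}

```text
t: 24.57
tcp_pos: [0.5999, 0.1413, 0.0371]
eef_rot: [[1.0, 0.001, 0.0], [0.001, -1.0, -0.0], [0.0, 0.0, -1.0]]
force: [-1.3, 0.3, 1.7]
finger_gap: 0.571
finger_force: 14.0
```

drive_tool:
  plan:
    - {"dx": 0, "dy": 0, "dz": 0.0005, "yaw": 0, "grip": -1}
    - {"dx": 0, "dy": 0, "dz": 0, "yaw": 0, "grip": -1}
    - {"dx": 0, "dy": 0, "dz": 0, "yaw": 0, "grip": 0.5}
    - {"dx": 0, "dy": 0, "dz": 0, "yaw": 0, "grip": 0.5}
    - {"dx": 0, "dy": 0, "dz": 0, "yaw": 0, "grip": 0.5}
    - {"dx": 0, "dy": 0, "dz": 0, "yaw": 0, "grip": 0.5}
    - {"dx": 0, "dy": 0, "dz": -0.02, "yaw": 0, "grip": 0.5}
    - {"dx": 0, "dy": 0, "dz": -0.04, "yaw": 0, "grip": 0.5}
    - {"dx": 0, "dy": 0, "dz": -0.04, "yaw": 0, "grip": 0.5}
    - {"dx": 0, "dy": 0, "dz": -0.04, "yaw": 0, "grip": 0.5}
    - {"dx": -0.02, "dy": -0.02, "dz": -0.035, "yaw": 0, "grip": 0.8}
    - {"dx": -0.03, "dy": -0.02, "dz": -0.02, "yaw": 0, "grip": 1}

```text
t: 25.57
tcp_pos: [0.5561, 0.1794, 0.2328]
eef_rot: [[1.0, -0.003, 0.011], [-0.003, -1.0, 0.001], [0.011, -0.001, -1.0]]
force: [0.0, 0.7, 0.9]
finger_gap: 0.829
finger_force: 0.0
```

drive_tool:
  plan:
    - {"dx": -0.035, "dy": -0.01, "dz": -0.02, "yaw": 0, "grip": 1}
    - {"dx": -0.035, "dy": 0, "dz": -0.02, "yaw": 0, "grip": 1}
    - {"dx": 0, "dy": 0, "dz": 0, "yaw": 0, "grip": 1}
    - {"dx": 0, "dy": 0, "dz": 0, "yaw": 0, "grip": 1}
    - {"dx": 0, "dy": 0, "dz": 0, "yaw": 0, "grip": 1}
    - {"dx": 0, "dy": 0, "dz": 0, "yaw": 0, "grip": 1}

```text
t: 26.07
tcp_pos: [0.4823, 0.1895, 0.2678]
eef_rot: [[1.0, -0.0, -0.0], [-0.0, -1.0, -0.0], [-0.0, 0.0, -1.0]]
force: [-0.5, 0.2, -0.0]
finger_gap: 0.995
finger_force: 0.0
```

```bash
python3 look.py w9; python3 - <<'E'
from h import *
im=env.read_camera("side"); cv2.imwrite("pics/d9.png",im[:,:,::-1])
for n,p,h in [("cup",(.583,-.2567),.06),("pot",(.59,-.1566),.07),("tum",(.598,.2487),.085),("bit",(.601,.1415),.09)]:
    for cam in ("side","wrist"): print(n,cam,np.round(proj(env.calibration(cam),[*p,.011+h]),1))
E
```

```text
[0.4823 0.1895 0.2678] t 26.07
cup side [345.8 128.4]
cup wrist [762.9  75.5]
pot side [319.6 139.9]
pot wrist [674.9  66.8]
tum side [173.3 225.7]
tum wrist [252.6  55.7]
bit side [219.1 192.3]
bit wrist [370.3  51.1]
```

View pics/w9.png

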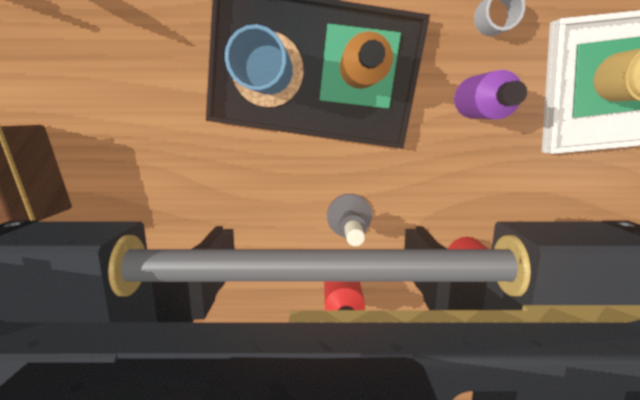

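View pics/d9.png

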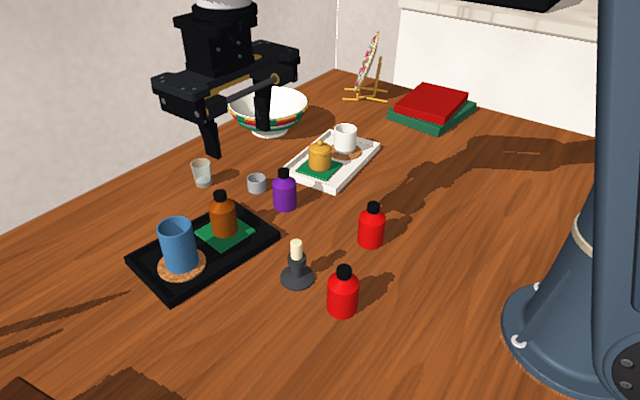

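The wrist picture shows the tumbler rim near (257,57) on its cork mat and the amber bottle with its cap at (371,54) on the green mat. The side picture shows all four pieces standing upright. I'll check the tumbler numerically, since its rim looks about 4 px off.

```bash
python3 - <<'E'
from h import *
c=env.calibration("wrist"); im=env.read_camera("wrist"); cv2.imwrite("pics/w10.png",im[:,:,::-1]); print(env.state()["tcp_pos"])
hs=cv2.cvtColor(im,cv2.COLOR_RGB2HSV)
b=blobs(im,"blue",300); print(b)
m=((hs[...,0]>95)&(hs[...,0]<120)&(hs[...,1]>60)&(hs[...,2]>50)).astype(np.uint8); m[215:]=0
m[:,330:]=0
n,l,st,ce=cv2.connectedComponentsWithStats(m); i=1+st[1:,4].argmax(); print(st[i],ce[i])
ys,xs=np.where(l==i); hull=cv2.convexHull(np.c_[xs,ys].astype(np.int32))[:,0]
# predicted silhouette extents for true centre
th=np.linspace(0,6.28,90)
for d in [(0,0),(0,-.005),(.004,0)]:
    q=np.array([proj(c,[.598+d[0]+.0285*np.cos(t),.2487+d[1]+.0285*np.sin(t),z]) for t in th for z in(.011,.096)]); print(d,q.min(0).round(1),q.max(0).round(1))
s=env.calibration("side"); im=env.read_camera("side"); print([x for x in blobs(im,"blue",200)])
q=np.array([proj(s,[.598+.0285*np.cos(t),.2487+.0285*np.sin(t),z]) for t in th for z in(.011,.096)]); print(q.min(0).round(1),q.max(0).round(1))
print("cork/green wrist", [(k,x[0],x[1].tolist()) for k in("cork","green") for x in blobs(cv2.imread("pics/w10.png")[:,:,::-1],k,300)])
q=np.array([proj(c,[.598+.042*np.cos(t),.2487+.042*np.sin(t),.011]) for t in th]); print("mat pred",q.min(0),q.max(0))
E
```

```text
[0.48201391 0.1893829  0.26738999]
[(array([264.7,  58.3]), array([ 246,   27,   37,   57, 1354], dtype=int32))]
[ 224   23   67   70 3518] [256.97242752  58.12080728]
(0, 0) [221.5  21.7] [291.   93.4]
(0, -0.005) [226.9  21.6] [295.3  93.4]
(0.004, 0) [221.2  16.7] [290.9  89.8]
[(array([177.6, 243.8]), array([ 157,  216,   41,   58, 1846], dtype=int32)), (array([636.7, 286.8]), array([633, 263,   7,  48, 239], dtype=int32))]
[155.2 215. ] [198.6 274.2]
cork/green wrist [('cork', array([293.1, 132.6]), [0, 0, 640, 250, 97984]), ('cork', array([498.3,  11.9]), [489, 0, 19, 26, 387]), ('cork', array([278.4,  80.3]), [235, 32, 68, 75, 1325]), ('cork', array([264. , 301.1]), [194, 281, 131, 42, 4309]), ('cork', array([392.1, 296.1]), [360, 281, 69, 31, 1797]), ('green', array([348.9,  72.8]), [319, 23, 77, 85, 2855]), ('green', array([598. ,  76.7]), [574, 37, 66, 79, 2513])]
mat pred [230.23891673  28.260467  ] [302.60324514 105.20551677]
```

```bash
python3 -c "
from bench import env
print(env.job_done())"
```

```text
the job is handed in; nothing more can be done
None
```

The job is handed in at about 26 s: the cup, sugar pot, tumbler and amber bottle all stand upright on their asked mats, set down in that order, with the camera checks showing each within a few millimetres of centre.

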